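Hang the tube carousel on the rotator's slanted spindle

TASK

Put the loaded tube carousel on the tube rotator: slide its hub down along the slanted spindle, feel for the drive pin by turning the carousel under light pressure until a groove drops over the pin, and leave it sitting fully home on the flange, let go. Do not force it or let it drop, and leave the other things on the bench alone.

Things in the scene. Friction and masses are not known exactly. Their poses are not given: they have to be found in the camera images.
- carousel: loose tube carousel, 0.2 to 0.35 kg: white disc 160 mm across, its top at z = 16 mm, with a blue rim, capped tubes clipped flat on it (40 to 79 mm from the axis, up to z = 30 mm) and a round aluminium hub standing up in the middle. Origin at the centre of the underside, z up along the hub's axis. It starts level on the bench at any yaw.
- hub_collar (a point): on the carousel's axis, 58 mm above its underside: where to grip the hub. The collar is 35 mm thick, its top at 72 mm; it is free to grip from 35 to 72 mm. A bore 17 mm wide goes right through the hub. Same axes as the carousel.
- hub_grooves (a point): centre of the hub's underside (the carousel's origin and axes). Two crossed drive grooves, 8 mm wide and 9 mm deep, run across it along the carousel's x and y axes, so the hub fits the drive pin every quarter turn. Four index lines on the disc, black or red, lie above them; the red one is +x.
- rotator: tube rotator bolted to the bench: white base 190 x 150 mm, 50 mm high, a grey yoke and a round motor tilted towards the base's own -x side. Origin at the centre of the underside, z up. With all it carries (motor, flange, spindle, pin).
- spindle_seat (a point): centre of the round steel seat flange, 48 mm across, at the foot of the spindle, 156 mm above the bench. Its z is the spindle's axis: it points up the spindle, leaning 35 degrees from vertical towards the rotator's -x side. The steel spindle is 14 mm thick. When the carousel is home its underside lies on the flange: hub_grooves at this point, z along this z.
- drive_pin (a point): middle of the brass drive pin, 5 mm thick and 34 mm long, that crosses the spindle 4 mm above the flange. Its angle about the spindle differs every time and is NOT reported (this frame does not turn with it). A hub whose grooves miss it stands on it, 6.5 mm short of home; a groove drops over it within about 0.1 rad. Pin and gear bear 50 N at most, side load too: press slowly with 3 to 8 N.
- spindle_tip (a point): the spindle's free end, 56 mm up the axis from the seat; the last 10 mm taper from 14 to 6 mm thick. Same axes as spindle_seat. The gear motor holds the spindle stiffly: it does not turn under less than 0.8 N m.
- tube_rack: bystander: blue rack 75 x 190 x 62 mm holding capped tubes, 98 mm high in all; origin at the centre of the underside
- stain_bottle: bystander: small white dropper bottle with a blue label and cap, 27 mm across, 78 mm high; origin under its centre
- reagent_bottle: bystander: small white dropper bottle with a blue label and white cap, 27 mm across, 78 mm high; origin under its centre
- specimen_jar: bystander: clear jar with a red lid, 45 mm across, 68 mm high; origin under its centre
- dish_stack: bystander: stack of four culture dishes, 91 mm across, 63 mm high; origin under its centre
- tip_box: bystander: blue pipette tip box with a clear lid, 84 x 122 x 62 mm; origin under its centre
- marker_pen: bystander: white marker pen with a black cap lying down, 130 mm long, 12 mm thick; origin under its middle

How it is judged (in metres and radians):
On the way:
1. the carousel's hub is threaded on the spindle, in line with it (z of carousel in the frame of spindle_seat between -0.004 and 0.045 m and x of carousel in the frame of spindle_seat between -0.006 and 0.006 m and y of carousel in the frame of spindle_seat between -0.006 and 0.006 m and angle between the z axis of carousel and the z axis of spindle_seat, either way round below 0.15 rad), for 0.1 s.
At the end, for the whole second after the job is handed in: the carousel sits on the spindle with its underside on the seat flange (within 3 mm along the axis, so the groove is over the drive pin; within 4 mm across it and 0.06 rad of the axis), released and at rest (z of carousel in the frame of spindle_seat between -0.003 and 0.003 m and x of carousel in the frame of spindle_seat between -0.004 and 0.004 m and y of carousel in the frame of spindle_seat between -0.004 and 0.004 m and angle between the z axis of carousel and the z axis of spindle_seat, either way round below 0.06 rad and linear speed of carousel below 0.01 m/s and angular speed of carousel below 0.1 rad/s and contact force between the fingers and carousel below 0.05 N); the robot touches nothing.
It fails at once if the carousel presses on or strikes the rotator with more than 50 N (contact force between carousel and rotator above 50 N).
It fails at once if the carousel is tipped on its side or over (angle between carousel's own z axis and vertical above 1.2 rad).
It fails at once if a bystander is pushed more than 30 mm (distance of any of tube_rack, stain_bottle, reagent_bottle, specimen_jar, dish_stack, tip_box, marker_pen from where it was at the start of the episode above 0.03 m).
It fails at once if a bystander is knocked over (angle between any of tube_rack, stain_bottle, reagent_bottle, specimen_jar, dish_stack's own z axis and vertical above 0.5 rad).
It also fails if it takes over 64 s, if anything falls off the work surface, if the arm or the gripper's body presses on something with over 40 N, if the wrist force passes 120 N, or if a joint passes its speed limit or range.

ROBOT

A 6-joint arm with a two-finger parallel gripper is mounted at the origin on the work surface. World frame = base frame: x ahead of the robot, y to its left, z up, the work surface at z = 0. Lengths are in mm, angles in rad, forces in N, time in s.
With the tool pointing down it reaches from about 400 to 925 mm from the base axis. Payload 12.5 kg.
Tool frame: the origin (TCP) lies midway between the tips of the shut fingers; the grasp point (between the pads) lies 19 mm behind it (env.tcp_to_grasp is the distance from the TCP to the grasp point, in mm); z points along the fingers, y is the line along which they close (so a half turn about z gives the same grasp; the last joint's range is limited). The gripper opens to 95 mm and grips with 3 to 60 N. Pads are 20 mm wide; open, the fingers measure 119 mm over their backs; the gripper's body (75 mm by 180 mm) begins 59 mm behind the grasp point.
Start: joints at [1.212, 0.491, 1.559, -0, 1.092, -0.106], TCP at [156.304, 605.158, 214.661] pointing down, gripper open.
Joint ranges: [-3.1, 3.1], [-0.84, 2.19], [0.05, 2.79], [-1.13, 4.28], [0.06, 2.93], [-2.69, 2.69]. Speed limits (rad/s): [2.22, 2.22, 2.79, 3.14, 3.14, 3.14].

INTERFACE

Orientations are given as [roll, pitch, yaw] about the fixed x, y, z axes, in that order (R = Rz(yaw) Ry(pitch) Rx(roll)).
In Python, from cell import env gives the robot as it stands. The module is installed in compiled form; this text tells all that it offers.
- The arm moves only by the tool step_arm, never from a script. Its argument "plan" is a list that holds one entry, the list of rows, each a list of 5 numbers: the shift along the tool's x, y, z in mm, then the turn about the tool's z in degrees, then the opening, from -1 (shut) to 1 (fully open). A call has 1 to 8 rows; each row is the pose to reach, as a shift and turn from the pose commanded when the call began, along the tool's axes at that moment; what a row does not reach only later rows make up. A row lasts 1/12 s, in which the tool goes at most 41.7 mm and 7.16 degrees, less where a joint would pass 70% of its speed; a pose out of reach is approached as far as the arm can. A call with a gripper value outside its range is refused whole. The fingers move at their own pace and stop on an object; the grip force is fixed at half the most. Time passes only in rows, so rows that repeat a pose let the fingers close. It gives the time, the measured TCP pose, the force, the opening and the grip force at its end, in the units of the state.
- env.state(): the state, without advancing time (a new reading comes with each control period).
- env.read_camera(name): name is "scene" or "top"; returns the picture (480x640x3 uint8, blue, green, red); there is no depth.
- env.get_calibration(name): a dict with "K" (3x3 intrinsics, pixels), "extrinsics" (4x4, takes a point from world to camera coordinates). Camera axes: x right, y up, looking along -z (the intrinsics and any distortion apply to the point x, -y, -z); pixel columns grow to the right and rows downward; lengths in mm; the calibration is good to about 2 mm. A picture is of the moment at which its call begins. get_calibration takes no time and is no camera call.
- env.job_done(): hands the job in; it is judged then, once.
The state is a dict: "t": time; "joints": joint angles; "qvel": joint speeds; "tau": joint torques, N m; "eef_pos": TCP position; "tcp_rot": TCP orientation; "ft_force": force on the tool from outside, world axes, zero at the start; "moment": the same for the moment, N m; "opening": opening from 0.0 (shut) to 1.0 (fully open); "grip_force": force on a finger pad.
Only numpy, scipy, OpenCV 4.12 (cv2) and the standard library are available. Lean on these libraries where they do the work, as an engineer would, in place of code of your own. Each camera call takes 0.05 s, during which the arm holds its last target. There are 200 camera calls.

## Working session

There is one attempt and no reset: what is moved stays moved. The work goes in short steps, Python scripts to look and compute and a tool call to move; the robot and the scene stay as the last step left them, time stands still between calls to the robot, and variables do not carry over. Pictures are saved under pics/ and viewed, at most 10 in all, crops included, and the job is handed in when it is done.

Besides the shell and the picture viewer there is one more tool, called after "Emit:" as name([rows], argument=value, ...), one row to a line, values as JSON. step_arm: Moves the arm, as the interface text tells. Its arguments: {"type":"object","properties":{"plan":{"type":"array"}},"required":["plan"]}

```bash
mkdir -p pics; python3 - <<'E'
from cell import env
import cv2,numpy as np
np.set_printoptions(precision=4,suppress=True)
for n in("scene","top"):
    cv2.imwrite(f"pics/{n}0.png",env.read_camera(n)); c=env.get_calibration(n); print(n,c)
print(env.state())
E
```

```text
scene {'K': array([[494.932 ,   0.    , 323.5519],
       [  0.    , 494.932 , 237.4022],
       [  0.    ,   0.    ,   1.    ]]), 'extrinsics': array([[   -0.0312,     0.9994,     0.0166,    26.6445],
       [   -0.7014,    -0.0338,     0.7119,   292.4128],
       [    0.7121,     0.0106,     0.702 , -1734.6941],
       [    0.    ,     0.    ,     0.    ,     1.    ]])}
top {'K': array([[518.0043,   0.    , 324.3285],
       [  0.    , 518.0043, 243.5851],
       [  0.    ,   0.    ,   1.    ]]), 'extrinsics': array([[   -0.0205,    -0.9997,     0.0106,    12.3597],
       [    0.9858,    -0.0185,     0.1668,  -565.6598],
       [   -0.1665,     0.0139,     0.9859, -1516.6776],
       [    0.    ,     0.    ,     0.    ,     1.    ]])}
{'t': 0.1, 'joints': array([ 1.2124,  0.4915,  1.5594,  0.    ,  1.0917, -0.1056]), 'qvel': array([-0.0003, -0.0003, -0.0007,  0.0011,  0.003 , -0.0004]), 'tau': array([  0.0032, -61.3625, -25.8605,   0.0694,   0.047 ,  -0.0001]), 'eef_pos': array([156.2358, 604.9255, 214.1112]), 'tcp_rot': array([-3.1406, -0.0001,  2.8888]), 'ft_force': array([-0.0485,  1.0754,  0.2444]), 'moment': array([ 0.0238, -0.0358, -0.0147]), 'grip_force': 0.0, 'opening': 0.9954452744310328}
```

View pics/scene0.png

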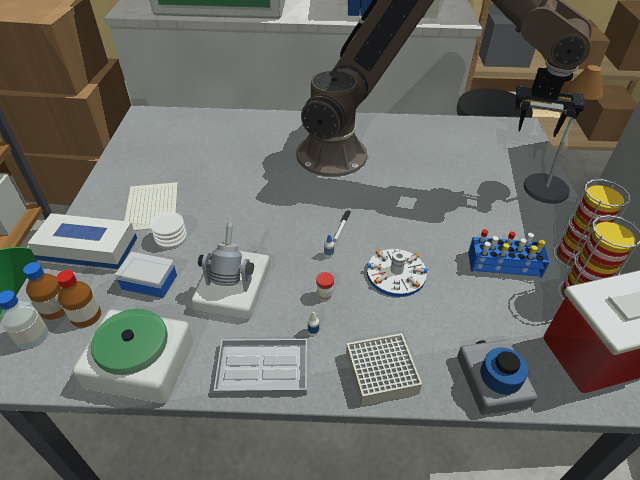

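View pics/top0.png

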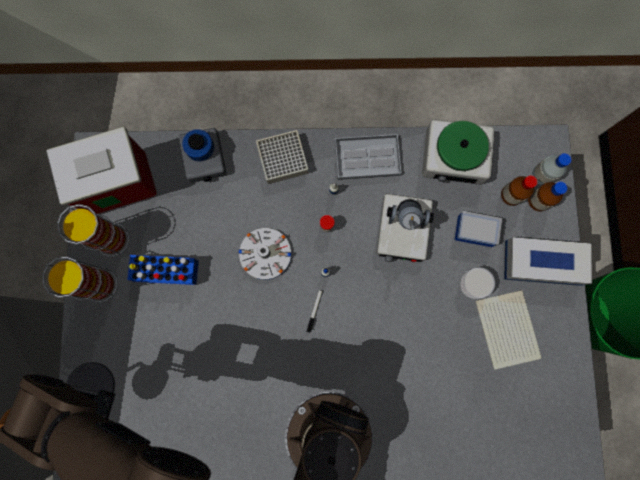

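The scene view shows the carousel hub near (398,258), with the rotator spindle tip near (229,226). In the top view the hub is at (264,252) and the rotator near (406,225). I'll zoom in on both.

```bash
cat > h.py <<'E'
import numpy as np,cv2
from cell import env
np.set_printoptions(precision=2,suppress=True)
def ray(n,uv):
    c=env.get_calibration(n);K=c["K"];E=c["extrinsics"];R=E[:3,:3];t=E[:3,3]
    d=np.array([(uv[0]-K[0,2])/K[0,0],-(uv[1]-K[1,2])/K[1,1],-1.])
    return -R.T@t,R.T@d
def plane(n,uv,z):
    o,d=ray(n,uv);return o+d*(z-o[2])/d[2]
def tri(a,b):
    o1,d1=ray("scene",a);o2,d2=ray("top",b)
    s=np.linalg.lstsq(np.c_[d1,-d2],o2-o1,rcond=None)[0]
    p,q=o1+s[0]*d1,o2+s[1]*d2;return (p+q)/2,np.linalg.norm(p-q)
def proj(n,p):
    c=env.get_calibration(n);q=c["extrinsics"][:3]@np.r_[p,1];k=c["K"]@(q*[1,-1,-1]);return k[:2]/k[2]
E
python3 - <<'E'
from h import *
def crop(n,x,y,w,h,f):
    return cv2.resize(cv2.imread(f"pics/{n}0.png")[y:y+h,x:x+w],None,fx=f,fy=f,interpolation=cv2.INTER_CUBIC)
a=np.hstack([crop("scene",185,215,100,110,4),crop("top",365,185,100,110,4)])
b=np.hstack([crop("scene",360,240,80,65,5),crop("top",230,220,80,65,5)])
cv2.imwrite("pics/rot.png",a);cv2.imwrite("pics/car.png",b)
E
```

```text
(no output)
```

View pics/rot.png

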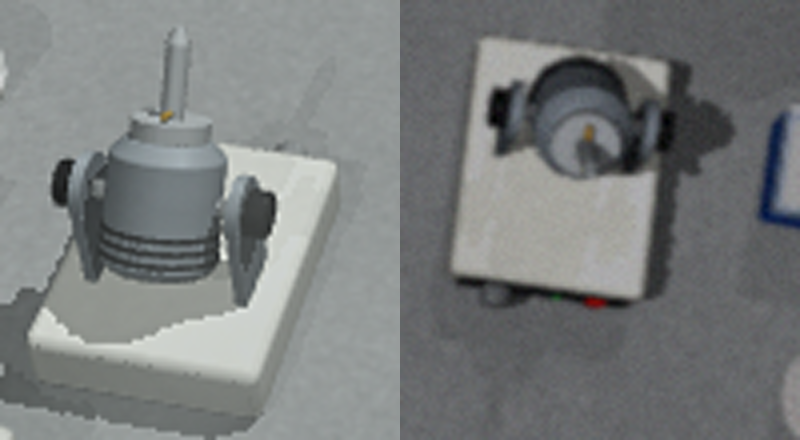

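View pics/car.png

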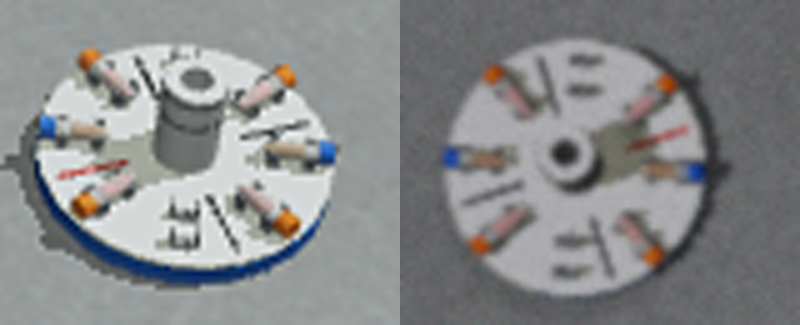

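```bash
python3 - <<'E'
from h import *
S=lambda x,y:(185+(x+.5)/4-.5,215+(y+.5)/4-.5)
T=lambda x,y:(365+(x-400+.5)/4-.5,185+(y+.5)/4-.5)
for c in[(480,38),(670,60),(452,272),(640,298)]: print("corner",plane("top",T(*c),50))
print("tip",plane("scene",S(178,28),202),"top",plane("top",T(600,168),202))
print("flange scene",plane("scene",S(172,118),158),"top",plane("top",T(584,146),156))
print("pin",plane("scene",S(165,117),165),plane("top",T(590,131),165),tri(S(165,117),T(590,131)))
S=lambda x,y:(360+(x+.5)/5-.5,240+(y+.5)/5-.5)
T=lambda x,y:(230+(x-400+.5)/5-.5,220+(y+.5)/5-.5)
print("hub top",plane("scene",S(196,80),72),plane("top",T(567,152),72))
print("red s",plane("scene",S(58,177),16),plane("scene",S(130,162),16))
print("red t",plane("top",T(628,150),16),plane("top",T(690,129),16))
print("blk t",plane("top",T(540,58),16),plane("top",T(610,275),16),plane("top",T(463,205),16),plane("top",T(520,186),16))
# orange/disc centroid top
im=cv2.imread("pics/top0.png")
E
```

```text
corner [ 715.76 -186.82   50.  ]
corner [ 695.81 -331.9    50.  ]
corner [ 534.78 -158.48   50.  ]
corner [ 512.36 -299.13   50.  ]
tip [ 579.6  -237.69  202.  ] top [ 582.13 -244.66  202.  ]
flange scene [ 611.91 -241.07  158.  ] top [ 607.4  -242.96  156.  ]
pin [ 618.1  -243.37  165.  ] [ 616.21 -246.05  165.  ] (array([ 616.4 , -245.1 ,  163.41]), np.float64(2.459019935916793))
hub top [548.71 185.77  72.  ] [545.78 183.6   72.  ]
red s [570.02 117.69  16.  ] [557.6  156.69  16.  ]
red t [555.19 152.1   16.  ] [567.55 113.93  16.  ]
blk t [613.76 206.14  16.  ] [478.29 163.42  16.  ] [523.03 253.09  16.  ] [534.11 218.3   16.  ]
```

The rotator leans towards the robot, with its x axis at about -9°. The brass pin end shows on the far side of the spindle, at scene ≈(226,244) and top ≈(412,217). Next I'll measure the pin angle more precisely.

```bash
python3 - <<'E'
from h import *
A={}
for n in("scene","top"):
    A[n]=np.mean([env.read_camera(n).astype(float) for _ in range(6)],0); np.save(f"pics/{n}.npy",A[n])
def cen(n,x,y,w,h):
    c=A[n][y:y+h,x:x+w]; W=c[...,2]-c[...,0]; W=W-np.median(W); W[W<12]=0
    print(n,W.astype(int)); yy,xx=np.mgrid[y:y+h,x:x+w]; return (W*xx).sum()/W.sum(),(W*yy).sum()/W.sum()
s=cen("scene",220,238,16,10);t=cen("top",406,211,12,12)
print(s,t,tri(s,t))
g=A["scene"][218:248,218:240].mean(2).astype(int)
print("scene rows from 218, cols 218..239");print(g)
g=A["top"][208:232,400:424].mean(2).astype(int)
print(g)
E
```

```text
scene [[ 0  0  0  0  0  0  0  0  0  0  0  0  0  0  0  0]
 [ 0  0  0  0  0  0  0  0  0  0  0  0  0  0  0  0]
 [ 0  0  0  0  0  0  0  0  0  0  0  0  0  0  0  0]
 [ 0  0  0  0  0  0  0  0  0  0  0  0  0  0  0  0]
 [ 0  0  0  0  0  0  0 28  0  0  0  0  0  0  0  0]
 [ 0  0  0  0  0 43 96 97 16  0  0  0  0  0  0  0]
 [ 0  0  0  0  0 68 78 16  0  0  0  0  0  0  0  0]
 [ 0  0  0  0  0 12 13  0  0  0  0  0  0  0  0  0]
 [ 0  0  0  0  0  0  0  0  0  0  0  0  0  0  0  0]
 [ 0  0  0  0  0  0  0  0  0  0  0  0  0  0  0  0]]
top [[ 0  0  0  0  0  0  0  0  0  0  0  0]
 [ 0  0  0  0  0  0  0  0  0  0  0  0]
 [ 0  0  0  0  0  0  0  0  0  0  0  0]
 [ 0  0  0  0  0  0  0  0  0  0  0  0]
 [ 0  0  0  0  0  0  0  0  0  0  0  0]
 [ 0  0  0  0  0 19 30  0  0  0  0  0]
 [ 0  0  0  0  0 44 66 19  0  0  0  0]
 [ 0  0  0  0 13 58 75 18  0  0  0  0]
 [ 0  0  0  0 13 48 60 14  0  0  0  0]
 [ 0  0  0  0  0 16 23  0  0  0  0  0]
 [ 0  0  0  0  0  0  0  0  0  0  0  0]
 [ 0  0  0  0  0  0  0  0  0  0  0  0]]
(np.float64(226.11126810314377), np.float64(243.39597315436242)) (np.float64(411.6396683673469), np.float64(21
[... 4638 characters left out ...]
07  79  89 115 132 139 135 129 112  81  82  87  76  63  67  68  63
   55  45  39  19  18  23]
 [160 137  98  75  90 117 130 134 133 123  97  99 101  91  74  65  62  56
   52  53  45  26  20  30]
 [162 157 135 101  80  92 112 123 129 123 105 105 109  96  70  57  57  63
   63  64  46  29  30  43]
 [161 162 157 141 118 103 103 105 110 109  97 102 116 108  81  80  91 101
  100  95  82  74  74  88]
 [160 161 161 159 152 147 142 127 111 106 105 112 128 133 132 147 153 156
  153 147 147 146 148 153]
 [161 162 162 161 161 162 163 157 149 148 148 149 154 157 158 167 171 171
  166 163 163 163 167 170]
 [162 161 161 160 162 164 164 162 163 163 163 163 160 164 166 171 171 169
  164 163 160 164 168 170]]
```

```bash
python3 - <<'E'
from h import *
yaw=np.radians(-9);c,s=np.cos(yaw),np.sin(yaw);a=np.radians(35)
X=np.array([c*np.cos(a),s*np.cos(a),np.sin(a)]);Y=np.array([-s,c,0]);Z=np.array([-c*np.sin(a),-s*np.sin(a),np.cos(a)])
tip=plane("scene",(229.6,221.8),156+56*np.cos(a)); print("tip",tip,"seat",tip-56*Z)
foot=plane("scene",(227.9,243.4),156); print("foot scene",foot, "flange top",plane("top",(411.0,220.6),156))
for seat in (np.array([610,-242,156.]),):
  print(proj("scene",seat),proj("top",seat),proj("scene",seat+56*Z),proj("top",seat+56*Z))
  print("rim scene",[proj("scene",seat+24*(np.cos(p)*X+np.sin(p)*Y)) for p in(0,1.57,3.14,4.71)])
  print("rim top",[proj("top",seat+24*(np.cos(p)*X+np.sin(p)*Y)) for p in(0,1.57,3.14,4.71)])
  for d in(0,-10,-20,-30):
    u=np.cos(np.radians(d))*X+np.sin(np.radians(d))*Y
    print(d,[proj(n,seat+4.7*Z+r*u) for n in("scene","top") for r in(7,12,17)])
E
```

```text
tip [ 580.02 -236.5   201.87] seat [ 611.75 -241.52  156.  ]
foot scene [ 607.49 -241.4   156.  ] flange top [ 608.9 -244.1  156. ]
[227.47 244.13] [410.24 220.23] [229.52 221.3 ] [411.89 228.07]
rim scene [array([224.09, 245.84]), array([237.04, 245.58]), array([230.74, 242.49]), array([217.96, 242.69])]
rim top [array([411.85, 212.43]), array([401.84, 219.08]), array([408.64, 227.93]), array([418.65, 221.4 ])]
0 [array([226.67, 242.71]), array([225.97, 243.06]), array([225.26, 243.4 ]), array([410.84, 218.6 ]), array([411.18, 216.97]), array([411.52, 215.34])]
-10 [array([226.2 , 242.63]), array([225.16, 242.92]), array([224.11, 243.21]), array([411.26, 218.69]), array([411.9 , 217.13]), array([412.54, 215.57])]
-20 [array([225.77, 242.54]), array([224.42, 242.76]), array([223.07, 242.98]), array([411.66, 218.85]), array([412.58, 217.4 ]), array([413.5 , 215.95])]
-30 [array([225.4 , 242.43]), array([223.79, 242.58]), array([222.17, 242.73]), array([412.01, 219.07]), array([413.19, 217.78]), array([414.36, 216.49])]
```

The pin lies along the seat's x axis within a few degrees, so the carousel has to be mounted at yaw ≈ -9° (mod 90). It is now at about -72° with its centre near (546.5, 184.7). I'll grip it with tool y at about 108°.

Emit:
step_arm([
  [[-483, -309, 0, -32.3, 1], [-483, -309, 0, -32.3, 1], [-483, -309, 0, -32.3, 1], [-483, -309, 0, -32.3, 1], [-483, -309, 0, -32.3, 1], [-483, -309, 0, -32.3, 1], [-483, -309, 0, -32.3, 1], [-483, -309, 0, -32.3, 1]],
])

```text
t: 1.37
eef_pos: [379.1, 365.2, 214.9]
tcp_rot: [3.141, 0.001, -2.83]
ft_force: [1.2, 1.6, -0.1]
opening: 1.002
grip_force: 0.0
```

```bash
cat >> h.py <<'E'
from scipy.spatial.transform import Rotation as Ro
def go(p,ydeg=None):
    s=env.state();R=Ro.from_euler("xyz",s["tcp_rot"]).as_matrix()
    ya=np.degrees(np.arctan2(R[1,1],R[0,1]))
    print("t",s["t"],"pos",s["eef_pos"],"yang",ya,"tilt",R[:,2],"F",s["ft_force"],"M",s["moment"],"op",s["opening"],s["grip_force"])
    if p is not None: print("shift",R.T@(np.array(p,float)-s["eef_pos"]), "turn",None if ydeg is None else (ya-ydeg+180)%360-180)
E
python3 -c "
from h import *
go([546.5,184.7,39],107.8)"
```

```text
t 1.3667 pos [379.14 365.18 214.93] yang 107.83188915108633 tilt [ 0.  0. -1.] F [ 1.24  1.62 -0.06] M [ 0.05 -0.06 -0.09] op 1.0024728404290735 0.0
shift [-103.95 -223.1   175.93] turn 0.03188915108631818
```

Emit:
step_arm([
  [[-104, -223, 0, 0, 1], [-104, -223, 0, 0, 1], [-104, -223, 0, 0, 1], [-104, -223, 0, 0, 1], [-104, -223, 0, 0, 1], [-104, -223, 60, 0, 1], [-104, -223, 90, 0, 1], [-104, -223, 90, 0, 1]],
])

```text
t: 2.03
eef_pos: [545.1, 184.0, 120.5]
tcp_rot: [3.141, -0.004, -2.833]
ft_force: [-0.1, -0.1, -0.4]
opening: 0.998
grip_force: 0.0
```

```bash
python3 -c "
from h import *
go([546.5,184.7,39],107.8)"
```

```text
t 2.0333 pos [545.05 184.01 120.52] yang 107.66964883300511 tilt [-0. -0. -1.] F [-0.11 -0.06 -0.41] M [0.03 0.05 0.01] op 0.9978076596344388 0.0
shift [-1.92  0.19 81.51] turn -0.1303511669948989
```

Emit:
step_arm([
  [[-1.5, 0, 35, 0, 1], [-1.5, 0, 65, 0, 1], [-1.5, 0, 82, 0, 1], [-1.5, 0, 82, 0, 1], [-1.5, 0, 82, 0, -0.2], [-1.5, 0, 82, 0, -0.5], [-1.5, 0, 82, 0, -1], [-1.5, 0, 82, 0, -1]],
])

```text
t: 2.7
eef_pos: [547.4, 187.0, 44.1]
tcp_rot: [-3.141, 0.002, -2.831]
ft_force: [-1.0, 0.2, -0.2]
opening: 0.777
grip_force: 0.0
```

Emit:
step_arm([
  [[0, 0, 0, 0, -1], [0, 0, 0, 0, -1], [0, 0, 0, 0, -1], [0, 0, -15, 0, -1], [0, 0, -40, 0, -1], [0, 0, -60, 0, -1], [0, 0, -60, 0, -1]],
])

```text
t: 3.28
eef_pos: [548.3, 187.2, 106.2]
tcp_rot: [-3.141, 0.005, -2.831]
ft_force: [1.2, 0.4, 0.6]
opening: 0.287
grip_force: 0.0
```

```bash
python3 - <<'E'
from h import *
a=env.read_camera("scene");b=env.read_camera("top")
cv2.imwrite("pics/grip.png",np.hstack([cv2.resize(a[200:320,330:450],None,fx=3,fy=3),cv2.resize(b[190:310,210:330],None,fx=3,fy=3)]))
go([546.5,184.7,39])
E
```

```text
t 3.3833 pos [546.89 186.85 103.09] yang 107.81922515511765 tilt [ 0.  0. -1.] F [ 0.12  0.38 -0.41] M [-0.    0.02  0.02] op 0.20148191703632273 0.0
shift [ 1.12 -1.92 64.09] turn None
```

View pics/grip.png

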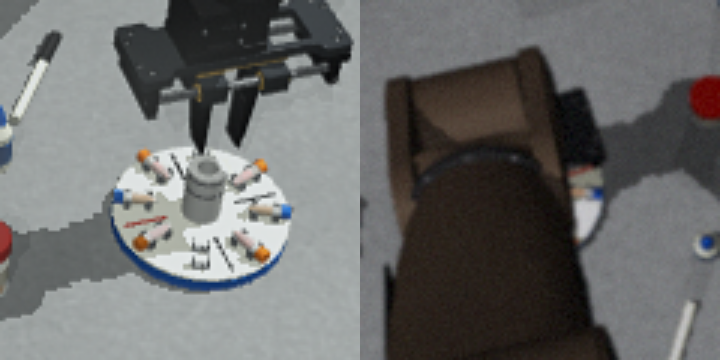

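The picture shows the fingers above the hub. I lifted before they had closed, and the carousel hasn't moved. I'll reopen, go down and wait longer.

Emit:
step_arm([
  [[0, -2, 0, 0, 0.4], [0, -2, 0, 0, 0.4], [0, -2, 0, 0, 0.4], [0, -2, 0, 0, 0.4], [0, -2, 0, 0, 0.4], [0, -2, 30, 0, 0.4], [0, -2, 62, 0, 0.4], [0, -2, 62, 0, 0.4]],
])

```text
t: 4.05
eef_pos: [545.0, 184.4, 36.2]
tcp_rot: [3.141, -0.007, -2.831]
ft_force: [-1.2, -0.6, -0.3]
opening: 0.681
grip_force: 0.0
```

Emit:
step_arm([
  [[0, 0, 0, 0, -1], [0, 0, 0, 0, -1], [0, 0, 0, 0, -1], [0, 0, 0, 0, -1], [0, 0, 0, 0, -1], [0, 0, 0, 0, -1], [0, 0, 0, 0, -1], [0, 0, 0, 0, -1]],
])

```text
t: 4.72
eef_pos: [547.7, 185.1, 41.6]
tcp_rot: [3.142, 0.001, -2.831]
ft_force: [-0.8, 0.6, 6.8]
opening: 0.351
grip_force: 30.0
```

Emit:
step_arm([
  [[0, 0, -10, 0, -1], [0, 0, -40, 0, -1], [0, 0, -80, 0, -1], [0, 0, -120, 0, -1], [0, 0, -160, 0, -1], [0, 0, -200, 0, -1], [0, 0, -240, 0, -1], [0, 0, -250, 0, -1]],
])

```text
t: 5.38
eef_pos: [548.3, 185.1, 297.6]
tcp_rot: [-3.141, 0.009, -2.831]
ft_force: [0.6, 1.4, -2.2]
opening: 0.352
grip_force: 30.0
```

```bash
python3 -c "
from h import *
go([582.5,-238,290],81)"
```

```text
t 5.3833 pos [548.33 185.09 297.64] yang 107.82028387991728 tilt [ 0.01  0.   -1.  ] F [ 0.62  1.45 -2.23] M [ 0.08 -0.    0.03] op 0.3521140447715669 29.99956938670948
shift [  97.01 -413.24    7.17] turn 26.82028387991727
```

Emit:
step_arm([
  [[5, -20, 0, 2, -1], [11, -46, 0, 5, -1], [18, -76, 0, 9, -1], [25, -106, 0, 12, -1], [32, -136, 0, 15, -1], [39, -166, 0, 18, -1], [46, -196, 0, 22, -1], [53, -226, 0, 26.8, -1]],
])

```text
t: 6.05
eef_pos: [565.4, -47.9, 290.2]
tcp_rot: [3.141, -0.001, 2.982]
ft_force: [-0.5, 0.4, -2.9]
opening: 0.351
grip_force: 30.0
```

```bash
python3 -c "
from h import *
go([582.5,-238,290],81)"
```

```text
t 6.05 pos [565.39 -47.95 290.25] yang 80.83563975908118 tilt [-0.  0. -1.] F [-0.47  0.39 -2.92] M [ 0.02 -0.05  0.04] op 0.3506285900239841 29.99709042836912
shift [ -47.16 -184.9     0.17] turn -0.16436024091882473
```

Emit:
step_arm([
  [[-8, -30, 0, 0, -1], [-15, -60, 0, 0, -1], [-23, -90, 0, 0, -1], [-31, -120, 0, 0, -1], [-39, -150, 0, 0, -1], [-45, -175, 0, 0, -1], [-47, -185, 0, 0, -1], [-47, -185, 0, 0, -1]],
])

```text
t: 6.72
eef_pos: [583.0, -238.5, 289.6]
tcp_rot: [3.141, -0.002, 2.982]
ft_force: [0.4, 0.6, -2.9]
opening: 0.35
grip_force: 30.0
```

Emit:
step_arm([
  [[0, 0, 5, 0, -1], [0, 0, 10, 0, -1], [0, 0, 15, 0, -1], [0, 0, 18, 0, -1], [0, 0, 18, 0, -1], [0, 0, 18, 0, -1], [0, 0, 18, 0, -1]],
])

```text
t: 7.3
eef_pos: [583.7, -236.3, 272.8]
tcp_rot: [-3.142, 0.0, 2.985]
ft_force: [0.2, 0.4, -3.0]
opening: 0.353
grip_force: 30.0
```

```bash
python3 - <<'E'
from h import *
go([582.5,-238,270],81)
a=env.read_camera("scene");b=env.read_camera("top")
cv2.imwrite("pics/pre.png",np.hstack([cv2.resize(a[155:295,165:305],None,fx=4,fy=4)[:,:,:],cv2.resize(b[170:310,345:405],None,fx=4,fy=4)]))
go([582.5,-238,270],81)
E
```

```text
t 7.3 pos [ 583.73 -236.31  272.84] yang 81.03908800208022 tilt [ 0. -0. -1.] F [ 0.16  0.4  -2.98] M [0.01 0.06 0.03] op 0.3532817952028418 29.999503279686905
shift [ 0.95 -1.86  2.84] turn 0.03908800208023422
t 7.4 pos [ 583.67 -236.51  272.9 ] yang 81.02294458194478 tilt [ 0. -0. -1.] F [-0.15  0.12 -1.78] M [0.04 0.04 0.01] op 0.3497590325040751 29.999450286850333
shift [ 0.93 -1.65  2.9 ] turn 0.02294458194478466
```

View pics/pre.png

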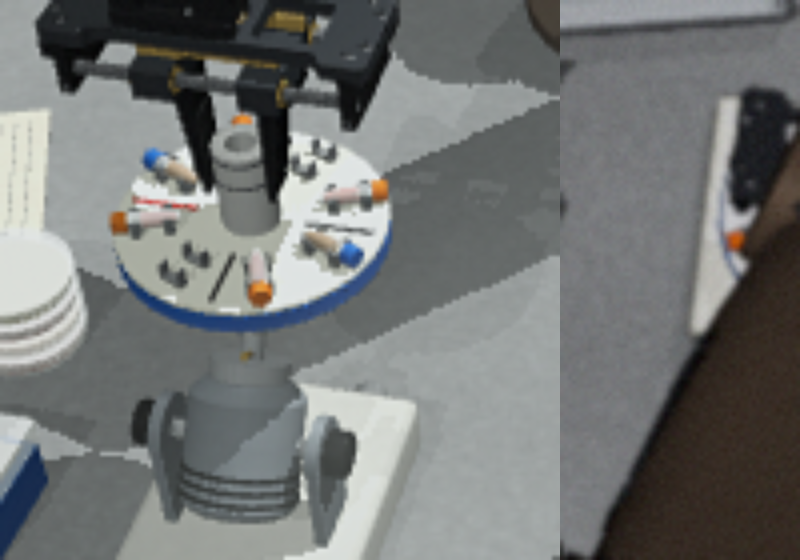

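```bash
python3 - <<'E'
from h import *
f=lambda x,y:(165+(x+.5)/4-.5,155+(y+.5)/4-.5)
for z in(302,305,308): print(z,plane("scene",f(240,140.5),z))
# disc ellipse: left rim (112,228?), right rim(391,222)
print(plane("scene",f(112,240),z-56-0),plane("scene",f(391,215),z-56))
E
```

```text
302 [ 582.31 -235.6   302.  ]
305 [ 585.96 -234.59  305.  ]
308 [ 589.6  -233.59  308.  ]
[ 613.8  -309.19  252.  ] [ 584.48 -153.99  252.  ]
```

Emit:
step_arm([
  [[0, -2, 6, 0, -1], [0, -2, 12, 0, -1], [0, -2, 18, 0, -1], [0, -2, 24, 0, -1], [0, -2, 27, 0, -1], [0, -2, 30, 0, -1], [0, -2, 30, 0, -1], [0, -2, 30, 0, -1]],
])

```text
t: 8.07
eef_pos: [583.3, -238.6, 242.6]
tcp_rot: [3.141, -0.0, 2.985]
ft_force: [-0.0, 0.6, -2.8]
opening: 0.352
grip_force: 30.0
```

Emit:
step_arm([
  [[0, 0, 1, 0, -1], [0, 0, 2, 0, -1], [0, 0, 3, 0, -1], [0, 0, 4, 0, -1], [0, 0, 5, 0, -1], [0, 0, 5, 0, -1]],
])

```text
t: 8.57
eef_pos: [583.2, -238.5, 237.4]
tcp_rot: [3.141, -0.0, 2.985]
ft_force: [-0.7, -0.4, -2.7]
opening: 0.353
grip_force: 30.0
```

```bash
python3 -c "
from h import *
go([583,-238,237],81)"
```

```text
t 8.5667 pos [ 583.22 -238.53  237.43] yang 81.01520949546371 tilt [-0.  0. -1.] F [-0.67 -0.36 -2.73] M [ 0.02 -0.   -0.03] op 0.35273369626034773 29.999643721967004
shift [0.3  0.49 0.43] turn 0.015209495463693656
```

Emit:
step_arm([
  [[0, 0, 1, 0, -1], [0, 0, 2, 0, -1], [0, 0, 3, 0, -1], [0, 0, 3, 0, -1], [0, 0, 3, 0, -1]],
])

```text
t: 8.98
eef_pos: [583.2, -238.6, 234.5]
tcp_rot: [3.141, -0.0, 2.985]
ft_force: [1.0, 0.1, -2.5]
opening: 0.349
grip_force: 30.0
```

```bash
python3 - <<'E'
from h import *
go([583,-238,237],81)
a=env.read_camera("scene")
cv2.imwrite("pics/in1.png",cv2.resize(a[165:295,170:300],None,fx=4,fy=4,interpolation=cv2.INTER_CUBIC))
E
```

```text
t 8.9833 pos [ 583.23 -238.55  234.52] yang 81.01688224561123 tilt [-0.  0. -1.] F [ 1.02  0.08 -2.46] M [ 0.03  0.02 -0.02] op 0.3486263174652075 29.999493471113965
shift [ 0.31  0.51 -2.48] turn 0.016882245611213875
```

View pics/in1.png

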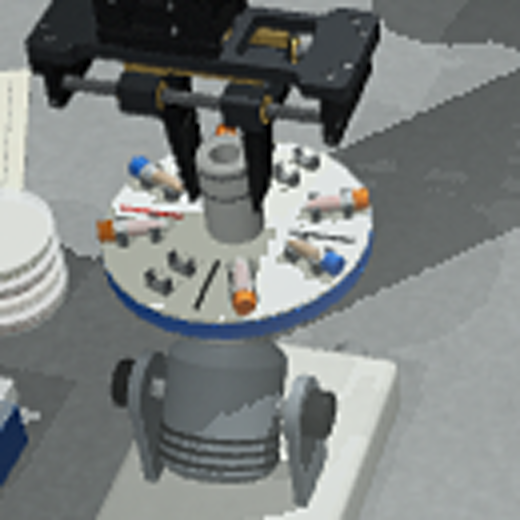

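Emit:
step_arm([
  [[1.5, 0, 0, 0, -1], [3, 0, 0, 0, -1], [4.5, 0, 0, 0, -1], [6, 0, 0.2, 0, -1], [7, 0, 0.3, 0, -1], [7, 0, 0.3, 0, -1]],
])

```text
t: 9.53
eef_pos: [577.4, -237.6, 235.0]
tcp_rot: [-3.141, 0.004, 2.985]
ft_force: [6.5, 0.4, -2.9]
opening: 0.353
grip_force: 30.0
```

```bash
python3 - <<'E'
from h import *
go(None)
E
```

```text
t 9.5333 pos [ 577.37 -237.58  234.98] yang 81.00705938211391 tilt [ 0. -0. -1.] F [ 6.5   0.41 -2.9 ] M [ 0.08 -1.43  0.04] op 0.3528568593468185 29.99834003392607
```

Emit:
step_arm([
  [[1.5, 0, 0.2, 0, -1], [3, 0, 0.4, 0, -1], [4.5, 0, 0.8, 0, -1], [6, 0, 1.2, 0, -1], [6, 0, 1.2, 0, -1]],
])

```text
t: 9.95
eef_pos: [571.5, -236.6, 234.0]
tcp_rot: [-3.141, 0.004, 2.985]
ft_force: [6.0, -0.7, -1.4]
opening: 0.35
grip_force: 30.0
```

```bash
python3 - <<'E'
from h import *
go(None)
a=env.read_camera("scene");cv2.imwrite("pics/in2.png",cv2.resize(a[165:295,170:300],None,fx=4,fy=4,interpolation=cv2.INTER_CUBIC))
E
```

```text
t 9.95 pos [ 571.49 -236.65  233.95] yang 81.01039890217048 tilt [ 0. -0. -1.] F [ 6.04 -0.69 -1.36] M [ 0.12 -1.39  0.03] op 0.3504158111103431 29.998614878277294
```

View pics/in2.png

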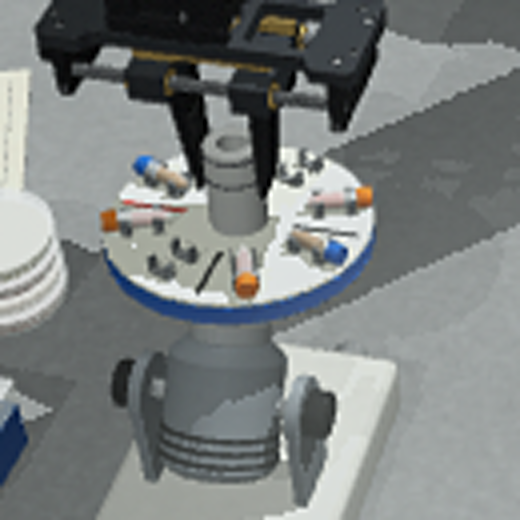

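The disc has begun tilting towards the robot, pivoting in the pads at a steady 6 N side load. I'll continue the arc.

Emit:
step_arm([
  [[1.5, 0, 0.4, 0, -1], [3, 0, 0.8, 0, -1], [4.5, 0, 1.3, 0, -1], [6, 0, 1.8, 0, -1], [7.5, 0, 2.4, 0, -1], [9, 0, 3, 0, -1], [10, 0, 3.5, 0, -1], [10, 0, 3.5, 0, -1]],
])

```text
t: 10.67
eef_pos: [561.6, -235.1, 230.9]
tcp_rot: [-3.141, 0.004, 2.985]
ft_force: [4.3, 1.0, 3.3]
opening: 0.354
grip_force: 30.0
```

```bash
python3 - <<'E'
from h import *
go(None)
E
```

```text
t 10.6667 pos [ 561.61 -235.13  230.89] yang 81.0088475274328 tilt [ 0. -0. -1.] F [4.3  0.98 3.32] M [ 0.17 -1.19  0.04] op 0.35384755673557844 29.999401125242002
```

Emit:
step_arm([
  [[1.5, 0, 0.6, 0, -1], [3, 0, 1.3, 0, -1], [4.5, 0, 2, 0, -1], [6, 0, 2.7, 0, -1], [7.5, 0, 3.5, 0, -1], [9, 0, 4.3, 0, -1], [9, 0, 4.3, 0, -1]],
])

```text
t: 11.25
eef_pos: [551.9, -233.6, 226.1]
tcp_rot: [-3.141, 0.002, 2.985]
ft_force: [3.5, 1.6, 4.6]
opening: 0.353
grip_force: 30.0
```

```bash
python3 - <<'E'
from h import *
go(None)
a=env.read_camera("scene");cv2.imwrite("pics/in3.png",cv2.resize(a[165:295,170:300],None,fx=4,fy=4,interpolation=cv2.INTER_CUBIC))
E
```

```text
t 11.25 pos [ 551.91 -233.61  226.11] yang 81.01513797764213 tilt [ 0. -0. -1.] F [3.55 1.59 4.62] M [ 0.31 -0.82  0.07] op 0.3525119076821369 30.000149663246702
```

View pics/in3.png

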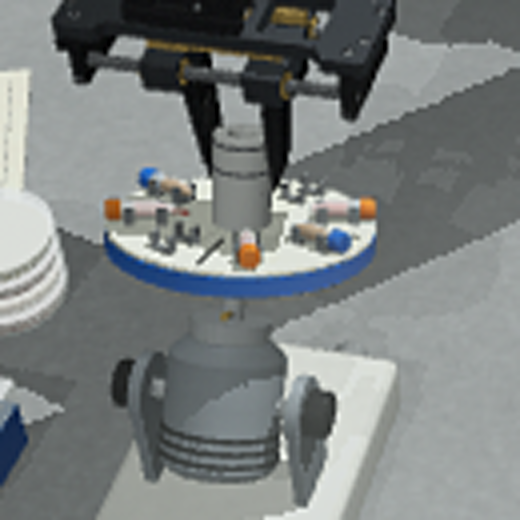

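The disc is tilted to roughly 30° with the tip inside the bore and the pin visible at (228,314). Next I'll slide it down the spindle axis.

Emit:
step_arm([
  [[1, 0, 0.8, 0, -1], [1, 0, 2, 0, -1], [0.3, 0, 3, 0, -1], [-0.4, 0, 4, 0, -1], [-1.1, 0, 5, 0, -1], [-1.8, 0, 6, 0, -1], [-1.8, 0, 6, 0, -1]],
])

```text
t: 11.88
eef_pos: [554.3, -234.1, 219.6]
tcp_rot: [-3.141, 0.002, 2.985]
ft_force: [8.7, 0.5, -1.0]
opening: 0.349
grip_force: 30.0
```

```bash
cat >> h.py <<'E'
def ax():
    go(None);s=env.state();R=Ro.from_euler("xyz",s["tcp_rot"]).as_matrix();G=s["eef_pos"]-19*R[:,2]
    d=G-np.array([610.5,-242,156]);h=-(d[0]*np.cos(np.radians(9))-d[1]*np.sin(np.radians(9)))
    a=np.radians(35);l=d[0]*.156+d[1]*.988
    print("axial s",h*np.sin(a)+d[2]*np.cos(a),"perp",h*np.cos(a)-d[2]*np.sin(a),"lat",l)
    f=s["ft_force"];L=-f[0]*.988+f[1]*.156;print("F axial",L*np.sin(a)+f[2]*np.cos(a),"perp",L*np.cos(a)-f[2]*np.sin(a),"lat",f[0]*.156+f[1]*.988)
E
python3 -c "
from h import *
ax()"
```

```text
t 11.8833 pos [ 554.27 -234.14  219.64] yang 81.01003188301941 tilt [ 0. -0. -1.] F [ 8.71  0.48 -0.99] M [-0.16 -1.78  0.03] op 0.34912528692542383 29.994746883166954
axial s 100.27616929232748 perp -0.8614714680176903 lat -0.9978414561691755
F axial -5.701520012090927 perp -6.416488862421129 lat 1.8355043188988633
```

Emit:
step_arm([
  [[-0.9, 0, 1.2, 0, -1], [-1.7, 0, 2.5, 0, -1], [-2.6, 0, 3.7, 0, -1], [-3.4, 0, 4.9, 0, -1], [-4.3, 0, 6.1, 0, -1], [-5.1, 0, 7.3, 0, -1], [-5.1, 0, 7.3, 0, -1]],
])

```text
t: 12.47
eef_pos: [559.2, -234.9, 212.3]
tcp_rot: [-3.141, 0.002, 2.985]
ft_force: [7.2, -0.6, 0.4]
opening: 0.348
grip_force: 30.0
```

```bash
python3 - <<'E'
from h import *
ax()
a=env.read_camera("scene");cv2.imwrite("pics/in4.png",cv2.resize(a[165:295,170:300],None,fx=4,fy=4,interpolation=cv2.INTER_CUBIC))
E
```

```text
t 12.4667 pos [ 559.21 -234.95  212.29] yang 81.01091528771097 tilt [ 0. -0. -1.] F [ 7.22 -0.64  0.37] M [-0.14 -1.54  0.01] op 0.3481116428605656 29.996618666045833
axial s 91.38536510420495 perp -0.7496604325232568 lat -1.024847710359829
F axial -3.8485875377681973 perp -6.133188499672423 lat 0.49174683015763365
```

View pics/in4.png

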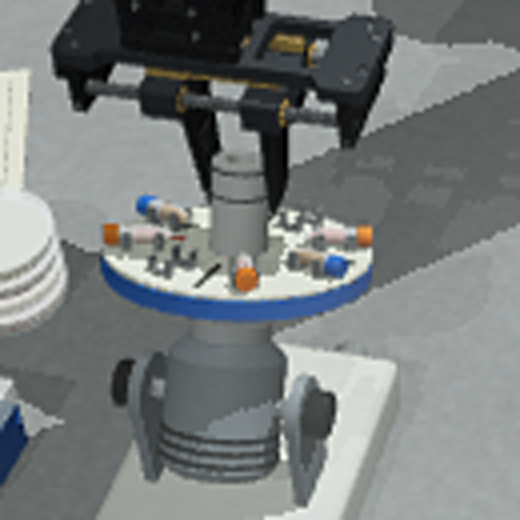

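The carousel is following down the spindle with no jamming. That uses up the ten pictures, so from here I'll go by forces and colour masks.

Emit:
step_arm([
  [[-0.9, 0, 1.2, 0, -1], [-1.7, 0, 2.5, 0, -1], [-2.6, 0, 3.7, 0, -1], [-3.4, 0, 4.9, 0, -1], [-4.3, 0, 6.1, 0, -1], [-5.1, 0, 7.3, 0, -1], [-6, 0, 8.5, 0, -1], [-6, 0, 8.5, 0, -1]],
])

```text
t: 13.18
eef_pos: [565.0, -235.9, 203.7]
tcp_rot: [-3.141, 0.002, 2.985]
ft_force: [6.6, -0.4, 1.0]
opening: 0.354
grip_force: 30.0
```

```bash
python3 -c "
from h import *
ax()"
```

```text
t 13.1833 pos [ 565.02 -235.87  203.67] yang 81.01067980318865 tilt [ 0. -0. -1.] F [ 6.55 -0.37  0.96] M [-0.16 -1.51  0.08] op 0.353910167765014 29.99644348252332
axial s 80.94338593011491 perp -0.6318571857405928 lat -1.0293124541957175
F axial -2.956334142846123 perp -5.903080189365784 lat 0.660803733447874
```

Emit:
step_arm([
  [[-1.2, 0, 1, 0, -1], [-2.2, 0, 2.2, 0, -1], [-3.1, 0, 3.4, 0, -1], [-4, 0, 4.6, 0, -1], [-4.9, 0, 5.8, 0, -1], [-5.8, 0, 7, 0, -1], [-6.7, 0, 8.2, 0, -1], [-6.7, 0, 8.2, 0, -1]],
])

```text
t: 13.85
eef_pos: [569.4, -236.5, 195.8]
tcp_rot: [-3.141, -0.003, 2.985]
ft_force: [-8.6, 0.6, 11.9]
opening: 0.352
grip_force: 30.0
```

```bash
python3 -c "
from h import *
ax()"
```

```text
t 13.85 pos [ 569.38 -236.52  195.83] yang 81.02425564643038 tilt [-0.  0. -1.] F [-8.65  0.61 11.85] M [0.11 0.96 0.02] op 0.35238979139268206 30.00190991529962
axial s 71.9437294948915 perp 0.17375668116590504 lat -1.0023070203326512
F axial 14.663799080156311 perp 0.2763844554147106 lat -0.746748386395228
```

Emit:
step_arm([
  [[0.4, 0, -0.6, 0, -1], [0.5, 0, -0.7, 0, -1], [0.5, 0, -0.7, 0, -1]],
])

```text
t: 14.1
eef_pos: [569.4, -236.5, 195.8]
tcp_rot: [3.141, -0.003, 2.985]
ft_force: [-6.4, -0.3, 6.9]
opening: 0.351
grip_force: 30.0
```

```bash
cat >> h.py <<'E'
def rim(seat=np.array([610.5,-241.5,156.]),pr=True):
    A=np.mean([env.read_camera("scene").astype(float) for _ in range(3)],0);np.save("pics/last.npy",A)
    m=((A[...,0]-A[...,2]>35)&(A[...,0]>50)).astype(np.uint8); m[:200]=0;m[:, :192]=0;m[270:]=0;m[:,270:]=0
    n,l,st,c=cv2.connectedComponentsWithStats(m,connectivity=8)
    i=1+np.argmax(st[1:,4]);ys,xs=np.where(l==i)
    low=[(x,ys[xs==x].max(),ys[xs==x].min()) for x in range(200,262,6)]
    print("blob",st[i],"lower/upper edge",low)
    yaw=np.radians(-9);c,s=np.cos(yaw),np.sin(yaw);a=np.radians(35)
    X=np.array([c*np.cos(a),s*np.cos(a),np.sin(a)]);Y=np.array([-s,c,0]);Z=np.array([-c*np.sin(a),-s*np.sin(a),np.cos(a)])
    P=np.arange(0,6.28,.02)
    for h in(0,6.5,14):
        q=np.array([proj("scene",seat+h*Z+80*(np.cos(p)*X+np.sin(p)*Y)) for p in P])
        print(h,"lo at 206,228,248:",[round(float(q[np.abs(q[:,0]-u)<1.2][:,1].max()),1) for u in(206,228,248)],"minmax",q[:,0].min(),q[:,0].max())
E
python3 -c "
from h import *
ax();rim()"
```

```text
t 14.1 pos [ 569.44 -236.52  195.82] yang 81.01456538994476 tilt [-0.  0. -1.] F [-6.35 -0.33  6.92] M [-0.06  0.72 -0.01] op 0.3505198624123506 30.001671733916737
axial s 71.90455210284296 perp 0.1480950371333094 lat -0.9910708452603938
F axial 9.2352351806517 perp 1.1316506332737837 lat -1.318652773310722
blob [195 237  67  16 341] lower/upper edge [(200, np.int64(246), np.int64(242)), (206, np.int64(249), np.int64(245)), (212, np.int64(250), np.int64(246)), (218, np.int64(251), np.int64(247)), (224, np.int64(252), np.int64(248)), (230, np.int64(252), np.int64(248)), (236, np.int64(252), np.int64(248)), (242, np.int64(251), np.int64(247)), (248, np.int64(250), np.int64(246)), (254, np.int64(249), np.int64(244)), (260, np.int64(245), np.int64(241))]
0 lo at 206,228,248: [248.6, 251.7, 251.8] minmax 193.42224661723918 260.93653719469074
6.5 lo at 206,228,248: [245.8, 248.9, 249.1] minmax 193.63013995345682 261.2016133905833
14 lo at 206,228,248: [242.4, 245.6, 245.9] minmax 193.87051302807717 261.508085552672
```

```bash
cat >> h.py <<'E'
def caps(A,x0,x1,y0,y1):
    m=((A[...,2]-A[...,0]>70)&(A[...,1]-A[...,0]>20)&(A[...,2]-A[...,1]>40)).astype(np.uint8);k=np.zeros_like(m);k[y0:y1,x0:x1]=1
    n,l,st,c=cv2.connectedComponentsWithStats(m*k,connectivity=8)
    r=[(st[i,4],*c[i].round(2)) for i in range(1,n) if st[i,4]>3];return r
E
python3 - <<'E'
from h import *
print(caps(np.load("pics/scene.npy"),360,440,240,310))
A=np.load("pics/last.npy");print(caps(A,185,280,195,275))
print(A[200:225,215:245].mean(2).astype(int)[:, :])
E
```

```text
[(np.int32(11), np.float64(377.45), np.float64(251.18)), (np.int32(10), np.float64(416.7), np.float64(254.5)), (np.int32(17), np.float64(376.71), np.float64(280.59)), (np.int32(18), np.float64(417.0), np.float64(284.5))]
[(np.int32(18), np.float64(196.61), np.float64(230.78)), (np.int32(12), np.float64(260.0), np.float64(231.5)), (np.int32(29), np.float64(230.48), np.float64(242.1))]
[[ 52  37  39  45  67  57  64  55  58  58  67  59  72  74  31  37  45  45
   56  56  62  66  67  55  83  45  64  36  26  55]
 [ 43  12  11   9   6  10  13  31  84  98  71  79  69  74  27  27  27  28
   27  27  33  33  39  32 121  66  87  92  99 107]
 [ 12  13  11  12   9   9  16  13  98 171 170 170 154 149  54  27  29  30
   30  29  29  29  27  26 138  59  74  76  73  86]
 [ 13  11  13  12  11  11  25  10  92 167 165 164 166 171 112  33  28  29
   30  30  29  31  29  26  98  47  51  60  76  60]
 [ 48   9  12  12  10  18  21  11  47 169 167 166 166 168 111  31  25  28
   29  29  31  30  30  28  79  62  26 108 149 119]
 [ 73  14  13  16  11  27  17  13  16 172 167 164 165 168 144  45  31  29
   33  28  30 
[... 1712 characters left out ...]
135 136 136 133 131 126
  122 114  92  29  25  26  23  23  85 105 104 104]
 [165 103 100 103 108  53  16  98 125 132 133 134 136 136 135 134 131 124
  121 114 108  34  25  26  21  48 106 106 106 106]
 [101 102 102 101 105 110  21  71 105 130 131 133 136 136 135 133 129 125
  120 112 104  44  28  26  21  90 107 104 103 104]
 [103 103 103 102 105 108  21 114  84  75  75  95 116 114 114 113  96 105
   88  81  56  32  26  26  26 113 108 104 103 106]
 [100 103 103 103 101 105  51 114 128 135 118 119 103  82  81  79  83  91
   87  97 105  57  27  23  67 107 107 103 104 105]
 [114 107 116 143 141 144 148 114 125 132 133 135 138 138 138 135 131 126
  121 112 103  58  27  20 112 105 109 108 103  94]]
```

```bash
python3 - <<'E'
from h import *
for z in(16,22,28): print(z,plane("scene",(396.95,267.7),z))
yaw=np.radians(-9);c,s=np.cos(yaw),np.sin(yaw);a=np.radians(35)
Z=np.array([-c*np.sin(a),-s*np.sin(a),np.cos(a)])
for seat in([610.5,-241.5,156],[608,-241.5,156]):
  for h in(0,3,6.5,10,14): print(h,"caps",proj("scene",seat+(h+23)*Z),"hubtop",proj("scene",seat+(h+72)*Z))
E
```

```text
16 [540.69 188.29  16.  ]
22 [546.13 187.17  22.  ]
28 [551.57 186.04  28.  ]
0 caps [228.48 234.95] hubtop [230.29 214.85]
3 caps [228.59 233.73] hubtop [230.4  213.61]
6.5 caps [228.72 232.3 ] hubtop [230.53 212.16]
10 caps [228.85 230.87] hubtop [230.66 210.71]
14 caps [229.   229.24] hubtop [230.81 209.06]
0 caps [228.66 234.22] hubtop [230.46 214.15]
3 caps [228.77 233.  ] hubtop [230.57 212.91]
6.5 caps [228.9  231.58] hubtop [230.7  211.47]
10 caps [229.02 230.15] hubtop [230.83 210.02]
14 caps [229.17 228.52] hubtop [230.98 208.36]
```

```bash
cat >> h.py <<'E'
def frame():
    yaw=np.radians(-9);c,s=np.cos(yaw),np.sin(yaw);a=np.radians(35)
    return np.array([c*np.cos(a),s*np.cos(a),np.sin(a)]),np.array([-s,c,0]),np.array([-c*np.sin(a),-s*np.sin(a),np.cos(a)])
def tplane(uv,p0):
    X,Y,Z=frame();o,d=ray("scene",uv);q=o+d*((p0-o)@Z)/(d@Z)-p0;return q@X,q@Y
E
python3 - <<'E'
from h import *
I=[plane("scene",c[1:],23)-plane("scene",(396.95,267.7),23) for c in caps(np.load("pics/scene.npy"),360,440,240,310)]
print("init cap ang in carousel",[round((np.degrees(np.arctan2(p[1],p[0]))+72.2)%360,1) for p in I])
X,Y,Z=frame();mid=(228.3,231.1);o,d=ray("scene",mid)
p0=plane("scene",mid,156+(8+23)*.819)
for c in caps(np.load("pics/last.npy"),185,280,195,275):
    u,v=tplane(c[1:],p0);print("now",c[1:],round(np.degrees(np.arctan2(v,u))%360,1),np.hypot(u,v))
E
```

```text
init cap ang in carousel [np.float64(292.2), np.float64(203.7), np.float64(22.5), np.float64(112.5)]
now (np.float64(196.61), np.float64(230.78)) 312.1 78.5054774470648
now (np.float64(260.0), np.float64(231.5)) 131.4 84.36582335260852
now (np.float64(230.48), np.float64(242.1)) 21.2 128.85630094729913
```

Emit:
step_arm([
  [[0, 0.5, -0.2, -1, -1], [0, 0.5, -0.2, -2, -1], [0, 0.5, -0.2, -3, -1], [0, 0.5, -0.2, -4, -1], [0, 0.5, -0.2, -5, -1], [0, 0.5, -0.2, -6, -1], [0, 0.5, -0.2, -7, -1], [0, 0.5, -0.2, -7, -1]],
])

```text
t: 14.92
eef_pos: [569.4, -238.1, 195.7]
tcp_rot: [-3.139, -0.002, 3.107]
ft_force: [-7.0, -11.4, 2.1]
opening: 0.357
grip_force: 30.2
```

```bash
python3 -c "
from h import *
ax()"
```

```text
t 14.9167 pos [ 569.42 -238.12  195.7 ] yang 88.02665153882826 tilt [-0. -0. -1.] F [ -7.03 -11.38   2.13] M [-2.58  0.97 -0.5 ] op 0.3573541674823513 30.16544552265657
axial s 71.67840463568126 perp 0.031081707579019735 lat -2.5113548895169338
F axial 4.706406221340203 perp 3.0130301657380363 lat -12.336247265908185
```

Emit:
step_arm([
  [[0, -0.5, 0, 2, -1], [0, -0.5, 0, 4, -1], [0, -0.5, 0, 6, -1], [0, -0.5, 0, 7, -1], [0, -0.5, 0, 7, -1], [0, -0.5, 0, 7, -1]],
])

```text
t: 15.42
eef_pos: [569.8, -236.4, 195.6]
tcp_rot: [3.141, -0.002, 2.986]
ft_force: [-6.0, 0.9, -1.0]
opening: 0.354
grip_force: 30.0
```

```bash
python3 -c "
from h import *
ax()"
```

```text
t 15.4167 pos [ 569.81 -236.35  195.59] yang 81.07470874753012 tilt [-0.  0. -1.] F [-6.02  0.88 -1.  ] M [0.04 0.69 0.12] op 0.3539806802542419 29.968501578841824
axial s 71.52424875348802 perp -0.000874156230764811 lat -0.7782588636211312
F axial 2.6764892680972707 perp 5.559093142455941 lat -0.07106587847893142
```

Emit:
step_arm([
  [[0, 0, 0, 1, -1], [0, 0, 0, 2, -1], [0, 0, 0, 3, -1], [0, 0, 0, 4, -1], [0, 0, 0, 5, -1], [0, 0, 0, 6, -1], [0, 0, 0, 6, -1]],
])

```text
t: 16.0
eef_pos: [570.2, -235.0, 195.5]
tcp_rot: [3.139, -0.002, 2.881]
ft_force: [-3.0, 6.8, -0.8]
opening: 0.352
grip_force: 30.1
```

```bash
python3 -c "
from h import *
ax()"
```

```text
t 16.0 pos [ 570.24 -235.    195.51] yang 75.05171872715478 tilt [-0.  0. -1.] F [-2.99  6.79 -0.85] M [1.5  0.06 0.43] op 0.35234175816945895 30.054082793940324
axial s 71.3366710482745 perp -0.12402257909507597 lat 0.5855604532523202
F axial 1.6042691068820303 perp 3.770293398113641 lat 6.240787766091674
```

Emit:
step_arm([
  [[0, 0, 0, -2, -1], [0, 0, 0, -4, -1], [0, 0, 0, -6, -1], [0.6, 0, 0.4, -6, -1], [1.2, 0, 0.8, -6, -1], [1.8, 0, 1.2, -6, -1], [1.8, 0, 1.2, -6, -1]],
])

```text
t: 16.58
eef_pos: [569.6, -236.4, 195.3]
tcp_rot: [-3.141, 0.002, 2.984]
ft_force: [2.5, -2.4, -1.1]
opening: 0.351
grip_force: 30.0
```

```bash
python3 -c "
from h import *
ax()"
```

```text
t 16.5833 pos [ 569.59 -236.36  195.26] yang 80.99612114860201 tilt [ 0. -0. -1.] F [ 2.5  -2.4  -1.14] M [-0.5  -0.89 -0.02] op 0.35064706407429413 29.98579553095624
axial s 71.42750638207693 perp 0.4443375310314792 lat -0.7966840665857946
F axial -2.5702117075470206 perp -1.6763476266316617 lat -1.9835575200220679
```

Emit:
step_arm([
  [[-0.3, 0, 0.4, 0, -1], [-0.6, 0, 0.8, 0, -1], [-0.8, 0, 1.2, 0, -1], [-0.8, 0, 1.2, 0, -1]],
])

```text
t: 16.92
eef_pos: [569.8, -236.4, 194.9]
tcp_rot: [-3.141, 0.001, 2.985]
ft_force: [-2.1, -0.8, 8.9]
opening: 0.351
grip_force: 30.0
```

```bash
python3 -c "
from h import *
ax()"
```

```text
t 16.9167 pos [ 569.79 -236.4   194.86] yang 81.0128184515782 tilt [ 0. -0. -1.] F [-2.05 -0.77  8.94] M [-0.37 -0.   -0.02] op 0.35061230041976066 29.998195230873534
axial s 70.97773484797258 perp 0.4843876464682211 lat -0.8093856081638178
F axial 8.416145155212314 perp -3.5631863682667113 lat -1.0852573124917952
```

```bash
python3 - <<'E'
from h import *
I=[plane("scene",c[1:],23)-plane("scene",(396.95,267.7),23) for c in caps(np.load("pics/scene.npy"),360,440,240,310)]
print([np.hypot(*p[:2]).round(1) for p in I])
A=np.mean([env.read_camera("scene").astype(float) for _ in range(4)],0);np.save("pics/now.npy",A)
print(caps(A,185,280,195,275), caps(np.load("pics/last.npy"),185,280,195,275))
X,Y,Z=frame();seat=np.array([610,-241.8,156.])
for ps in(-10,-5,0,5,10):
    print(ps,[proj("scene",seat+30*Z+74*(np.cos(np.radians(a+ps))*X+np.sin(np.radians(a+ps))*Y)).round(1).tolist() for a in(22.5,112.5,202.5,292.5)],proj("scene",seat+30*Z).round(1))
m=(A[...,2]-A[...,1:2].max(2)>60)&(A[...,1]-A[...,0]<15)
ys,xs=np.where(m[195:275,185:280]);print("red",list(zip(xs+185,ys+195))[:30])
E
```

```text
[np.float64(77.1), np.float64(77.7), np.float64(74.0), np.float64(74.0)]
[(np.int32(19), np.float64(196.58), np.float64(230.89)), (np.int32(12), np.float64(260.0), np.float64(231.5)), (np.int32(27), np.float64(230.78), np.float64(241.7))] [(np.int32(18), np.float64(196.61), np.float64(230.78)), (np.int32(12), np.float64(260.0), np.float64(231.5)), (np.int32(29), np.float64(230.48), np.float64(242.1))]
-10 [[224.8, 237.6], [259.5, 235.2], [232.0, 227.0], [197.4, 228.6]] [228.7 231.9]
-5 [[227.7, 237.9], [259.6, 234.7], [229.5, 226.7], [197.0, 229.1]] [228.7 231.9]
0 [[230.6, 238.1], [259.4, 234.2], [226.9, 226.5], [196.9, 229.6]] [228.7 231.9]
5 [[233.5, 238.3], [258.9, 233.7], [224.3, 226.3], [197.0, 230.1]] [228.7 231.9]
10 [[236.3, 238.4], [258.3, 233.2], [221.8, 226.2], [197.4, 230.6]] [228.7 231.9]
red []
```

Near cap row 241.7 against a predicted 238 shows the hub tilted several degrees less than the spindle, within the bore play. I'll unload it axially, lean it further, then press.

Emit:
step_arm([
  [[0.4, 0, -0.6, 0, -1], [1.2, 0, 0, 0, -1], [2, 0, 0.6, 0, -1], [2.8, 0, 1.2, 0, -1], [3.6, 0, 1.8, 0, -1], [3.6, 0, 1.8, 0, -1]],
])

```text
t: 17.62
eef_pos: [566.7, -235.8, 192.5]
tcp_rot: [-3.141, 0.002, 2.985]
ft_force: [4.7, -1.0, 4.1]
opening: 0.351
grip_force: 30.0
```

```bash
cat >> h.py <<'E'
def look():
    A=np.mean([env.read_camera("scene").astype(float) for _ in range(3)],0);np.save("pics/now.npy",A)
    print([(int(c[0]),float(c[1]),float(c[2])) for c in caps(A,185,280,195,275)])
E
python3 -c "
from h import *
ax();look()"
```

```text
t 17.6167 pos [ 566.72 -235.78  192.47] yang 81.01230355534076 tilt [ 0. -0. -1.] F [ 4.67 -0.99  4.15] M [-0.36 -0.92 -0.06] op 0.3509096286571577 29.99993672274286
axial s 70.82141806931148 perp 4.434508420172289 lat -0.6759666684135341
F axial 0.6622426090292146 perp -6.28673526225549 lat -0.24552150022702746
[(15, 197.0, 230.0), (13, 260.15, 232.46), (27, 230.78, 240.3)]
```

Emit:
step_arm([
  [[0.8, 0, 0.6, 0, -1], [1.6, 0, 1.2, 0, -1], [2.4, 0, 1.7, 0, -1], [2.4, 0, 1.7, 0, -1]],
])

```text
t: 18.1
eef_pos: [563.8, -235.3, 190.3]
tcp_rot: [3.142, 0.0, 2.985]
ft_force: [3.1, -1.7, 3.3]
opening: 0.354
grip_force: 30.0
```

```bash
python3 -c "
from h import *
ax();look()"
```

```text
t 18.1 pos [ 563.78 -235.29  190.33] yang 81.01176633144209 tilt [ 0. -0. -1.] F [ 3.14 -1.69  3.32] M [-0.36 -0.92 -0.04] op 0.35357386446654504 29.999062349670567
axial s 70.75673410571534 perp 8.073971198612814 lat -0.6593077909406571
F axial 0.7908374981298492 perp -4.657724116316702 lat -1.176635812800197
[(17, 197.24, 229.82), (14, 260.29, 233.36), (26, 230.88, 238.69)]
```

Emit:
step_arm([
  [[0.2, 0, 0.8, 0, -1], [-0.1, 0, 1.4, 0, -1], [-0.4, 0, 2, 0, -1], [-0.4, 0, 2, 0, -1]],
])

```text
t: 18.58
eef_pos: [564.2, -235.3, 188.2]
tcp_rot: [3.141, 0.0, 2.985]
ft_force: [4.0, -1.8, 4.4]
opening: 0.352
grip_force: 30.0
```

```bash
python3 -c "
from h import *
ax();look()"
```

```text
t 18.5833 pos [ 564.21 -235.34  188.19] yang 81.0170369249541 tilt [ 0.  0. -1.] F [ 4.04 -1.77  4.42] M [-0.33 -1.06 -0.01] op 0.35237217225812983 29.998682721925434
axial s 68.75683134631562 perp 8.94156175184624 lat -0.6378888080558651
F axial 1.1761632633446233 perp -6.034859759516667 lat -1.1174950005276443
[(16, 197.12, 229.94), (12, 260.0, 234.5), (25, 230.92, 239.2)]
```

Emit:
step_arm([
  [[-0.6, 0, 0.8, 0, -1], [-1.1, 0, 1.6, 0, -1], [-1.7, 0, 2.4, 0, -1], [-1.7, 0, 2.4, 0, -1]],
])

```text
t: 19.07
eef_pos: [565.9, -235.6, 185.8]
tcp_rot: [3.142, 0.0, 2.985]
ft_force: [4.3, -2.4, 2.5]
opening: 0.35
grip_force: 30.0
```

```bash
python3 -c "
from h import *
ax();look()"
```

```text
t 19.0667 pos [ 565.88 -235.62  185.76] yang 81.01840618285469 tilt [ 0.  0. -1.] F [ 4.26 -2.42  2.54] M [-0.4  -1.14 -0.06] op 0.34995457140338887 29.99860135547351
axial s 65.79454595362377 perp 8.947921562230434 lat -0.6626195735748963
F axial -0.5526055361680071 perp -5.217263641606246 lat -1.7250531926964385
[(15, 196.93, 231.93), (12, 260.0, 235.5), (28, 230.82, 240.39)]
```

Emit:
step_arm([
  [[-0.6, 0, 0.8, 0, -1], [-1.1, 0, 1.6, 0, -1], [-1.7, 0, 2.4, 0, -1], [-1.7, 0, 2.4, 0, -1]],
])

```text
t: 19.55
eef_pos: [566.5, -235.6, 184.0]
tcp_rot: [3.141, -0.002, 2.985]
ft_force: [-3.4, 0.4, 12.0]
opening: 0.348
grip_force: 30.0
```

```bash
python3 -c "
from h import *
ax();look()"
```

```text
t 19.55 pos [ 566.47 -235.62  184.03] yang 81.02243246395284 tilt [-0.  0. -1.] F [-3.36  0.43 12.  ] M [-0.11  0.41 -0.11] op 0.3475116620602474 30.005637335416395
axial s 64.01451131082959 perp 9.429408936358094 lat -0.5717909215946078
F axial 11.773844652881797 perp -4.104926978142741 lat -0.09797300573230971
[(16, 196.88, 232.06), (12, 260.0, 236.5), (26, 230.58, 240.85)]
```

Emit:
step_arm([
  [[0.3, 0, -0.4, 0, -1], [0.3, 0, -0.4, 2, -1], [0.3, 0, -0.4, 4, -1], [0.3, 0, -0.4, 2, -1], [0.3, 0, -0.4, -2, -1], [0.3, 0, -0.4, -4, -1], [0.3, 0, -0.4, -2, -1], [0.3, 0, -0.4, 0, -1]],
])

```text
t: 20.37
eef_pos: [566.7, -235.7, 184.0]
tcp_rot: [3.141, -0.001, 2.983]
ft_force: [2.7, 2.4, 5.6]
opening: 0.351
grip_force: 30.0
```

```bash
python3 -c "
from h import *
ax();look()"
```

```text
t 20.3667 pos [ 566.67 -235.71  183.96] yang 80.92749162352854 tilt [-0.  0. -1.] F [2.67 2.41 5.61] M [ 0.48 -0.71  0.07] op 0.3506666390668584 29.999124805326574
axial s 63.847166569284525 perp 9.316183819284433 lat -0.6324434016169649
F axial 3.2971103035925937 perp -5.07099822637348 lat 2.8026922832208254
[(16, 196.88, 232.06), (12, 260.0, 236.5), (26, 230.69, 240.77)]
```

Emit:
step_arm([
  [[-0.4, 0, -0.3, 0, -0.25], [-0.8, 0, -0.6, 0, -0.2], [-0.8, 0, -0.6, 0, -0.1], [-0.8, 0, -0.6, 0, 0], [-0.8, 0, -0.6, 0, 0.1], [-0.8, 0, -0.6, 0, 0.1], [-0.8, 0, -0.6, 0, 0.1]],
])

```text
t: 21.1
eef_pos: [567.9, -235.9, 184.4]
tcp_rot: [3.141, -0.0, 2.985]
ft_force: [-0.0, 0.2, 0.1]
opening: 0.549
grip_force: 0.0
```

```bash
python3 -c "
from h import *
ax();look();rim()"
```

```text
t 21.1 pos [ 567.85 -235.88  184.37] yang 81.01646602466552 tilt [-0.  0. -1.] F [-0.02  0.16  0.09] M [-0.03  0.02  0.03] op 0.5487817875315318 0.0
axial s 63.51064026788026 perp 8.10863481239485 lat -0.6128055711749827
F axial 0.0978544336988349 perp -0.019199672374504956 lat 0.15511687798259638
[(16, 196.88, 232.06), (13, 259.85, 236.62), (27, 230.59, 240.74)]
blob [194 238  68  14 357] lower/upper edge [(200, np.int64(246), np.int64(241)), (206, np.int64(247), np.int64(243)), (212, np.int64(249), np.int64(244)), (218, np.int64(250), np.int64(245)), (224, np.int64(251), np.int64(246)), (230, np.int64(251), np.int64(247)), (236, np.int64(251), np.int64(247)), (242, np.int64(251), np.int64(247)), (248, np.int64(251), np.int64(247)), (254, np.int64(250), np.int64(246)), (260, np.int64(248), np.int64(244))]
0 lo at 206,228,248: [248.6, 251.7, 251.8] minmax 193.42224661723918 260.93653719469074
6.5 lo at 206,228,248: [245.8, 248.9, 249.1] minmax 193.63013995345682 261.2016133905833
14 lo at 206,228,248: [242.4, 245.6, 245.9] minmax 193.87051302807717 261.508085552672
```

The carousel is released and still. Its rim rows (247.5, 251.5, 251.5) match the h = 0 prediction (248.6, 251.7, 251.8) rather than the on-pin one (245.8, 248.9, 249.1). Now I'll withdraw straight up.

Emit:
step_arm([
  [[0, 0, 0, 0, 0.4], [0, 0, 0, 0, 0.4], [0, 0, -10, 0, 0.4], [0, 0, -30, 0, 0.4], [0, 0, -60, 0, 0.4], [0, 0, -95, 0, 0.4], [0, 0, -130, 0, 0.4], [0, 0, -150, 0, 0.4]],
])

```text
t: 22.07
eef_pos: [568.3, -236.1, 339.4]
tcp_rot: [-3.14, 0.005, 2.985]
ft_force: [-0.7, 0.1, 0.2]
opening: 0.703
grip_force: 0.0
```

Emit:
step_arm([
  [[0, 0, 0, 0, 0.4], [0, 0, 0, 0, 0.4], [0, 0, 0, 0, 0.4], [0, 0, 0, 0, 0.4]],
])

```text
t: 22.4
eef_pos: [567.6, -235.8, 333.4]
tcp_rot: [3.141, -0.002, 2.985]
ft_force: [-0.7, -0.4, 0.0]
opening: 0.703
grip_force: 0.0
```

```bash
python3 - <<'E'
from h import *
ax();look();rim()
A=np.load("pics/now.npy")
g=A[200:240,212:246].mean(2);print(g[5:35:2].astype(int))
print("hubtop home pred",proj("scene",np.array([610.5,-241.5,156])+72*frame()[2]))
E
```

```text
t 22.4 pos [ 567.6  -235.78  333.35] yang 81.01348019506943 tilt [-0.  0. -1.] F [-0.71 -0.45  0.04] M [0.02 0.   0.01] op 0.7034492196176121 0.0
axial s 185.6844950002293 perp -77.14643786417028 lat -0.5620390464187297
F axial 0.3942629850897165 perp 0.4936104744057327 lat -0.5541344127935042
[(16, 196.88, 232.06), (12, 260.0, 236.5), (27, 230.59, 240.74)]
blob [194 238  68  14 357] lower/upper edge [(200, np.int64(246), np.int64(241)), (206, np.int64(247), np.int64(243)), (212, np.int64(249), np.int64(244)), (218, np.int64(250), np.int64(245)), (224, np.int64(251), np.int64(246)), (230, np.int64(251), np.int64(247)), (236, np.int64(251), np.int64(247)), (242, np.int64(251), np.int64(247)), (248, np.int64(251), np.int64(247)), (254, np.int64(250), np.int64(246)), (260, np.int64(248), np.int64(244))]
0 lo at 206,228,248: [248.6, 251.7, 251.8] minmax 193.42224661723918 260.93653719469074
6.5 lo at 206,228,248: [245.8, 248.9, 249.1] minmax 193.63013995345682 261.2016133905833
14 lo at 206,228,248: [242.4, 245.6, 245.9] minmax 193.87051302807717 261.508085552672
[[161 163 164 162 162 16
[... 1424 characters left out ...]
104 100 121 129 137 155 126 153 135
  107 112 112 110 108 102 116  86 101 102 102 103 105 103 104 105]
 [ 99 101  99 100 100 100 101  99 101 100  99 123 132 144 153 163 171 175
  176 179 175 175 170 164 152 109 104 105 104 105 105 103 103 103]
 [171 182 177 139 105  98 102 101 100 100 102 125 135 146 155 164 171 175
  175 177 174 173 166 161 145 107 105 105 105 105 103 103 104 103]
 [ 85  83 138 155 136 118 148 147 146 149 105 125 137 148 156 166 171 175
  175 176 172 171 165 158 137 104 105  97 112 102 102 103 100 111]
 [115  63  68  51  82  99 217 215 215 219 120 126 139 149 159 169 172 174
  175 175 171 170 162 155 153 110 121  89  99 147 120  93 106 104]]
hubtop home pred [230.29 214.85]
```

The hub top sits at about (230.5, 214.7), against a home prediction of (230.3, 214.9). It is fully home and still, so I'm handing it in.

```bash
python3 -c "
from cell import env
print(env.job_done())"
```

```text
the job is handed in; nothing more can be done
None
```

The carousel is on the rotator spindle, fully home on the flange to within about 1 mm by the camera, and released with the arm clear; I handed it in at about 22.5 s, but `env.job_done()` returned no verdict.

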